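# Flip the stock tags in front of the sample-supply bins

### The job

The four supply bins have been gone through, but the flip tags in front of them are out of date. With a fingertip, gently push over whichever tags are wrong, so that every full bin has its tag lying with the green face up and the bin that has run out has its tag with the red face up. Do not pinch or force the tags, do not lift or shift the bins, and leave everything else on the bench where it stands.

Things in the scene. Friction and masses are not known exactly. Their poses are not given: they have to be found in the camera images.
- rack: fixed steel bin rack, 275 mm (x) by 660 mm (y), with a raised aluminium tag board along its front (85 x 620 mm, top 80 mm above the table). Origin on the table below the middle of the row of tags; x away from the robot, y left along the row. Tags at y = +-75 and +-225 mm, each 127 mm in front of (-x) the middle of its own bin; which bin and which clip has which place changes.
- clip1: grey V-shaped clip fixed on the tag board, 80 (x) x 36 mm, carrying one flip tag. Origin at the centre of its underside, 80 mm above the table; axes as the rack's. Its hinge pin runs along x, 22 mm above the origin. The V's two wings, the tag's stops, reach 18 mm to either side and 34 mm above the origin.
- tag1 (a joint): lean (rad) of clip1's flip tag, a 30 g plate 66 mm wide (x), 58 mm from pin to free edge, 4 mm thick: 0 upright; +0.8 at the stop to the right (-y), green face up; -0.8 at the stop to the left (+y), red face up. Loose hinge: past upright it falls to its stop by itself; there the free edge is 42 mm beside and 40 mm above the pin. Push that edge inward and slightly up to tip it over.
- tag1_edge (a point): middle of the free edge of that tag (clip1)
- clip2: grey V-shaped clip fixed on the tag board, 80 (x) x 36 mm, carrying one flip tag. Origin at the centre of its underside, 80 mm above the table; axes as the rack's. Its hinge pin runs along x, 22 mm above the origin. The V's two wings, the tag's stops, reach 18 mm to either side and 34 mm above the origin.
- tag2 (a joint): lean (rad) of clip2's flip tag, a 30 g plate 66 mm wide (x), 58 mm from pin to free edge, 4 mm thick: 0 upright; +0.8 at the stop to the right (-y), green face up; -0.8 at the stop to the left (+y), red face up. Loose hinge: past upright it falls to its stop by itself; there the free edge is 42 mm beside and 40 mm above the pin. Push that edge inward and slightly up to tip it over.
- tag2_edge (a point): middle of the free edge of that tag (clip2)
- clip3: grey V-shaped clip fixed on the tag board, 80 (x) x 36 mm, carrying one flip tag. Origin at the centre of its underside, 80 mm above the table; axes as the rack's. Its hinge pin runs along x, 22 mm above the origin. The V's two wings, the tag's stops, reach 18 mm to either side and 34 mm above the origin.
- tag3 (a joint): lean (rad) of clip3's flip tag, a 30 g plate 66 mm wide (x), 58 mm from pin to free edge, 4 mm thick: 0 upright; +0.8 at the stop to the right (-y), green face up; -0.8 at the stop to the left (+y), red face up. Loose hinge: past upright it falls to its stop by itself; there the free edge is 42 mm beside and 40 mm above the pin. Push that edge inward and slightly up to tip it over.
- tag3_edge (a point): middle of the free edge of that tag (clip3)
- clip4: grey V-shaped clip fixed on the tag board, 80 (x) x 36 mm, carrying one flip tag. Origin at the centre of its underside, 80 mm above the table; axes as the rack's. Its hinge pin runs along x, 22 mm above the origin. The V's two wings, the tag's stops, reach 18 mm to either side and 34 mm above the origin.
- tag4 (a joint): lean (rad) of clip4's flip tag, a 30 g plate 66 mm wide (x), 58 mm from pin to free edge, 4 mm thick: 0 upright; +0.8 at the stop to the right (-y), green face up; -0.8 at the stop to the left (+y), red face up. Loose hinge: past upright it falls to its stop by itself; there the free edge is 42 mm beside and 40 mm above the pin. Push that edge inward and slightly up to tip it over.
- tag4_edge (a point): middle of the free edge of that tag (clip4)
- bin_tubes: loose pale grey open-fronted bin 150 (x) x 115 (y) x 80 mm, standing on the rack behind a tag; full: packed to the top with upright sample tubes with blue-teal caps (contents rise at most 90 mm above the bin's underside). Origin at the centre of its underside, 12 mm above the table; x away from the robot at the rack's yaw. Not to be moved.
- bin_pots: loose pale grey open-fronted bin 150 (x) x 115 (y) x 80 mm, standing on the rack behind a tag; full: packed with white specimen pots with yellow screw caps (contents rise at most 90 mm above the bin's underside). Origin at the centre of its underside, 12 mm above the table; x away from the robot at the rack's yaw. Not to be moved.
- bin_packs: loose pale grey open-fronted bin 150 (x) x 115 (y) x 80 mm, standing on the rack behind a tag; full: packed to the top with white swab packets standing on edge, each with a blue stripe (contents rise at most 90 mm above the bin's underside). Origin at the centre of its underside, 12 mm above the table; x away from the robot at the rack's yaw. Not to be moved.
- bin_bare: loose pale grey open-fronted bin 150 (x) x 115 (y) x 80 mm, standing on the rack behind a tag; run out: bare but for one stray tube lying on its floor (contents rise at most 90 mm above the bin's underside). Origin at the centre of its underside, 12 mm above the table; x away from the robot at the rack's yaw. Not to be moved.
- sanitiser: bystander, loose: pump bottle, pale blue, white pump, 52 mm wide, 124 mm tall, standing in front of the rack at the left. Origin at the centre of its underside. Leave alone.
- specimen_pot: bystander, loose: single white pot with yellow cap, 60 mm wide, 72 mm tall, standing in front of the rack at the right. Origin at the centre of its underside. Leave alone.
- marker: bystander, loose: blue-capped white marker pen, 115 mm long along x, 16 mm thick, lying on the rack between the two middle bins. Origin at the centre of its underside. Leave alone.
- label_roll: bystander, loose: roll of paper labels lying flat, 70 mm wide, 30 mm high, in front of the rack. Origin at the centre of its underside. Leave alone.
- dish: bystander, loose: open aluminium dish 110 x 200 x 28 mm at the left end of the rack. Origin at the centre of its underside. Leave alone.
- tube_stand: bystander, loose: white stand 80 x 200 mm with teal-capped tubes, 85 mm tall, at the right end of the rack. Origin at the centre of its underside. Leave alone.

How it is judged:
By the outcome, as a careful person would: the job done as asked, in the order asked, and still so for the second after the job is handed in, with the robot touching nothing.
It also fails if it takes over 50 s, if anything falls off the work surface, if the arm or the gripper's body presses on something with over 40 N, if the wrist force passes 120 N, or if a joint passes its speed limit or range.

### The arm

A 6-joint arm with a two-finger parallel gripper is mounted at the origin on the work surface. World frame = base frame: x ahead of the robot, y to its left, z up, the work surface at z = 0. Lengths are in mm, angles in degrees, forces in N, time in s.
With the tool pointing down it reaches from about 350 to 850 mm from the base axis. Payload 8.1 kg.
Tool frame: the origin (TCP) lies at the very end of the fingers, on their centre line; the grasp point (between the pads) lies r.tcp_to_grasp behind it (r.tcp_to_grasp is the distance from the TCP to the grasp point, in mm); z points along the fingers, y is the line along which they close (so a half turn about z gives the same grasp; the last joint's range is limited). The gripper opens to 85 mm and grips with 20 to 120 N. Pads are 22 mm wide; open, the fingers measure 114 mm over their backs; the gripper's body (76 mm by 85 mm) begins 54 mm behind the grasp point. The pads swing forward as they close: fully open they stand 13 mm farther back than shut.
Start: joints at [-72.273, 7.471, 85.268, -0, 87.261, -4.893], TCP at [230.794, -553.841, 231.292] pointing down, gripper open.
Joint ranges: [-169.43, 169.43], [-51.17, 129.36], [1.28, 143.12], [-76.62, 256.62], [0, 156.53], [-152.29, 152.29]. Speed limits (degrees/s): [136.94, 136.94, 159.86, 180, 180, 180].

### API

Orientations are given as [roll, pitch, yaw] about the fixed x, y, z axes, in that order (R = Rz(yaw) Ry(pitch) Rx(roll)).
In Python, from bench import r gives the robot as it stands.
- The arm moves only by the shell command python3 -m handwheel 'ROWS' [OPENING] [FORCE]. ROWS is JSON, a list of rows, each a list of 4 numbers: the shift along the tool's x, y, z in m, then the turn about the tool's z in degrees. A call has 1 to 10 rows; each row shifts and turns the commanded pose from where the row before left it, along the tool's axes as they then stand; what a row does not reach is not made up. A row lasts 1/10 s, in which the tool goes at most 50 mm and 8.59 degrees, less where a joint would pass 70% of its speed; a pose out of reach is approached as far as the arm can. A call is refused whole if a number of a shift passes 0.05 or a number of a turn 8.59, either way. A call with a gripper value outside its range is refused whole. OPENING is the finger opening in m, from 0 to 0.0854, set as the call begins (- or left out, the last holds). The fingers move at their own pace and stop on an object; FORCE is the grip in N (left out, the last holds). Time passes only in rows, so rows that do not move let the fingers close. It gives the time, the measured TCP pose, the force, the opening and the grip force at its end, in the units of the state.
- r.sense(): the state, without advancing time (a new reading comes with each control period).
- r.snapshot(name): name is "scene" or "top"; returns the picture (420x560x3 uint8, red, green, blue); there is no depth.
- r.camera_params(name): a dict with "fx", "fy", "cx", "cy" (pixels), "D" ([k1, k2, p1, p2, k3] as OpenCV has them; the pictures are not rectified), "R" (3x3) and "t" (3): a world point X has camera coordinates R X + t. Camera axes: x right, y down, z forward; pixel columns grow to the right and rows downward; lengths in mm; the calibration is good to about 2 mm. A picture is of the moment at which its call begins. camera_params takes no time and is no camera call.
- r.hand_in(): hands the job in; it is judged then, once.
The state is a dict: "time": time; "joint_pos": joint angles; "qd": joint speeds; "joint_efforts": joint torques, N m; "tool_pos": TCP position; "tcp_rot": TCP orientation; "ft_force": force on the tool from outside, world axes, zero at the start; "wrist_torque": the same for the moment, N m; "finger_gap": finger opening in mm; "grip_force": force on a finger pad.
Only numpy, scipy, OpenCV 4.12 (cv2) and the standard library are available. Lean on these libraries where they do the work, as an engineer would, in place of code of your own. Each camera call takes 0.05 s, during which the arm holds its last target. There are 200 camera calls.

## Working session

There is one attempt and no reset: what is moved stays moved. The work goes in short steps, Python scripts to look and compute and a shell command to move; the robot and the scene stay as the last step left them, time stands still between calls to the robot, and variables do not carry over. Pictures are saved under pics/ and viewed, at most 10 in all, crops included, and the job is handed in when it is done.

```bash
mkdir -p pics; python3 - <<'E'
from bench import r
import cv2
for n in("scene","top"):
    cv2.imwrite(f"pics/{n}0.png",r.snapshot(n)[:,:,::-1])
    p=r.camera_params(n);print(n,p)
s=r.sense();print(s["time"],s["tool_pos"],s["tcp_rot"],s["finger_gap"],r.tcp_to_grasp)
E
```

```text
scene {'fx': 395.9630333696168, 'fy': 395.9630333696168, 'cx': 280.69309219951714, 'cy': 215.17323531720243, 'D': array([0.007299, 0.      , 0.      , 0.      , 0.      ]), 'R': array([[ 0.48919985,  0.87213367,  0.00814713],
       [ 0.54272849, -0.29709004, -0.78561014],
       [-0.68273662,  0.38874204, -0.61866819]]), 't': array([-252.61591846, -177.2751709 , 1528.18273436])}
top {'fx': 413.8546103643613, 'fy': 413.8546103643613, 'cx': 275.55531820147473, 'cy': 213.71870914329315, 'D': array([-0.04178435,  0.        ,  0.        ,  0.        ,  0.        ]), 'R': array([[-0.01470012, -0.99988154,  0.00456149],
       [-0.99692954,  0.01430551, -0.07698598],
       [ 0.07691161, -0.00567918, -0.99702174]]), 't': array([   1.41568002,  554.27034264, 1285.69554477])}
0.1 [ 230.65873167 -553.34740878  230.32697513] [-1.79902860e+02 -9.13940091e-03  2.26215294e+01] 85.49295355999074 18.700000000000003
```

View pics/scene0.png

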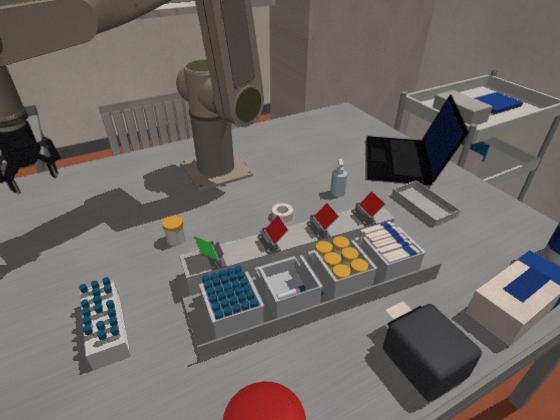

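View pics/top0.png

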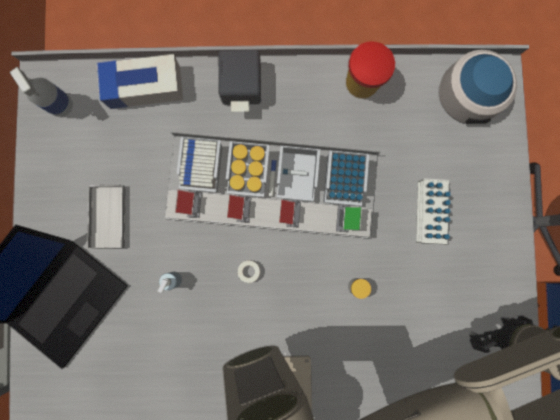

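The top picture shows the bins from left to right: packs (198,163), pots (247,168), bare (298,173) and tubes (347,178). Their tags are red (186,203), red (236,208), red (288,212) and green (352,218). The packs and pots tags are wrong, so both need pushing from left to right (-y).

```bash
cat > h.py <<'E'
import numpy as np,cv2
from bench import r
def px2w(n,uv,z):
    p=r.camera_params(n);K=np.array([[p["fx"],0,p["cx"]],[0,p["fy"],p["cy"]],[0,0,1]])
    u=cv2.undistortPoints(np.array(uv,float).reshape(-1,1,2),K,p["D"]).reshape(-1,2)
    d=np.c_[u,np.ones(len(u))]@p["R"]; c=-p["R"].T@p["t"]
    return c+d*((z-c[2])/d[:,2])[:,None]
def tags(n,img,box):
    h=img.astype(int);R,G,B=h[...,0],h[...,1],h[...,2];out=[]
    for c,m in(("red",(R>70)&(R>2.2*G)&(R>2.2*B)),("green",(G>60)&(G>1.8*R)&(G>1.6*B))):
        m=m.astype(np.uint8);k,l,s,ce=cv2.connectedComponentsWithStats(m)
        for i in range(1,k):
            x,y=ce[i]
            if s[i,4]>40 and box[0]<x<box[1] and box[2]<y<box[3]: out.append((c,x,y,s[i].tolist()))
    return sorted(out,key=lambda t:t[1])
E
python3 - <<'E'
from h import *
im=r.snapshot("top");T=tags("top",im,(160,385,180,245))
for t in T:print(t)
W=px2w("top",[t[1:3] for t in T],123.6);print(W.round(1))
# fit rack pose: local y of face centres
L=np.array([[0,y+(22 if t[0]=="red" else -22)] for y,t in zip((225,75,-75,-225),T)],float)
M,_=cv2.estimateAffinePartial2D(L,W[:,:2],ransacReprojThreshold=20)
print(M, np.degrees(np.arctan2(M[1,0],M[0,0])),np.hypot(M[0,0],M[1,0]))
cv2.imwrite("pics/topz.png",cv2.resize(im[180:245,160:380],None,fx=3.6,fy=3.6,interpolation=cv2.INTER_CUBIC)[:,:,::-1])
for nm,uv,z in(("sanit",(170,284),100),("roll",(249,272),30)): print(nm,px2w("top",[uv],z))
E
```

```text
('red', np.float64(184.34099616858236), np.float64(202.20689655172413), [177, 192, 15, 21, 261])
('red', np.float64(235.47083333333333), np.float64(206.97083333333333), [229, 197, 14, 21, 240])
('red', np.float64(286.6139534883721), np.float64(211.71162790697673), [281, 201, 12, 22, 215])
('green', np.float64(352.0), np.float64(218.0), [345, 208, 15, 21, 297])
[[ 583.9  259.8  123.6]
 [ 567.7  110.5  123.6]
 [ 551.7  -38.3  123.6]
 [ 530.6 -228.7  123.6]]Traceback (most recent call last):
  File "<stdin>", line 7, in <module>
cv2.error: OpenCV(4.12.0) /io/opencv/modules/calib3d/src/ptsetreg.cpp:1108: error: (-215:Assertion failed) count >= 0 && to.checkVector(2) == count in function 'estimateAffinePartial2D'
```

The packs tag edge is near (586,280,142) and the pots tag edge near (570,131,142), with the rack yaw at about -6.2°. I'll align the tool with the rack, close the fingers and travel at height.

```bash
python3 -m handwheel '[[0,0,0,7.2],[0,0,0,7.2],[0,0,0,7.2],[0,0,0,7.2]]' 0 20
python3 -m handwheel '[[0.013,-0.0375,0,0],[0.013,-0.0375,0,0],[0.013,-0.0375,0,0],[0.013,-0.0375,0,0],[0.013,-0.0375,0,0],[0.013,-0.0375,0,0],[0.013,-0.0375,0,0],[0.013,-0.0375,0,0],[0.013,-0.0375,0,0],[0.013,-0.0375,0,0]]'
python3 -m handwheel '[[0.013,-0.0375,0,0],[0.013,-0.0375,0,0],[0.013,-0.0375,0,0],[0.013,-0.0375,0,0],[0.013,-0.0375,0,0],[0.013,-0.0375,0,0],[0.013,-0.0375,0,0],[0.013,-0.0375,0,0],[0.013,-0.0375,0,0],[0,0,0,0]]'
cat >> h.py <<'E'
O=np.array([557.3,15.]);a=np.radians(-6.2);UX=np.array([np.cos(a),np.sin(a)]);UY=np.array([-np.sin(a),np.cos(a)])
def loc():
    s=r.sense();d=np.array(s["tool_pos"][:2])-O
    return s["time"],(d@UX).round(1),(d@UY).round(1),round(s["tool_pos"][2],1),np.round(s["tcp_rot"],1),np.round(s["ft_force"],2)
E
python3 -c "
from h import *
print(loc())"
```

```text
time: 0.55
tool_pos: [230.7, -553.6, 230.9]
tcp_rot: [-180.0, 0.0, -6.5]
ft_force: [-0.3, -0.1, 0.7]
finger_gap: 28.4
grip_force: 0.0
time: 1.55
tool_pos: [400.7, -193.4, 231.2]
tcp_rot: [-180.0, -0.0, -6.2]
ft_force: [0.8, -0.2, -0.3]
finger_gap: 0.0
grip_force: 0.0
time: 2.55
tool_pos: [553.6, 132.0, 230.3]
tcp_rot: [-179.9, 0.1, -6.0]
ft_force: [-0.7, -0.5, 0.6]
finger_gap: 0.4
grip_force: 0.0
(2.55, np.float64(-16.3), np.float64(115.9), np.float64(230.3), array([-1.799e+02,  1.000e-01, -6.000e+00]), array([-0.7 , -0.54,  0.58]))
```

```bash
python3 -m handwheel '[[0.008,-0.019,0,0],[0.008,-0.019,0,0],[0,0,0.025,0],[0,0,0.025,0],[0,0,0.025,0],[0,0,0.025,0],[0,0,0,0],[0,0,0,0]]'
python3 - <<'E'
from h import *
print(loc())
a=r.snapshot("scene")[170:270,240:440]
b=r.snapshot("top")[150:250,150:350]
cv2.imwrite("pics/c1.png",cv2.resize(np.vstack([a,b]),None,fx=3,fy=3,interpolation=cv2.INTER_CUBIC)[:,:,::-1])
E
```

```text
time: 3.35
tool_pos: [572.6, 163.5, 131.2]
tcp_rot: [180.0, 0.1, -6.2]
ft_force: [0.8, -0.3, -0.4]
finger_gap: -0.4
grip_force: 0.0
(3.35, np.float64(-0.8), np.float64(149.3), np.float64(131.2), array([ 1.8e+02,  1.0e-01, -6.2e+00]), array([ 0.76, -0.32, -0.42]))
```

View pics/c1.png

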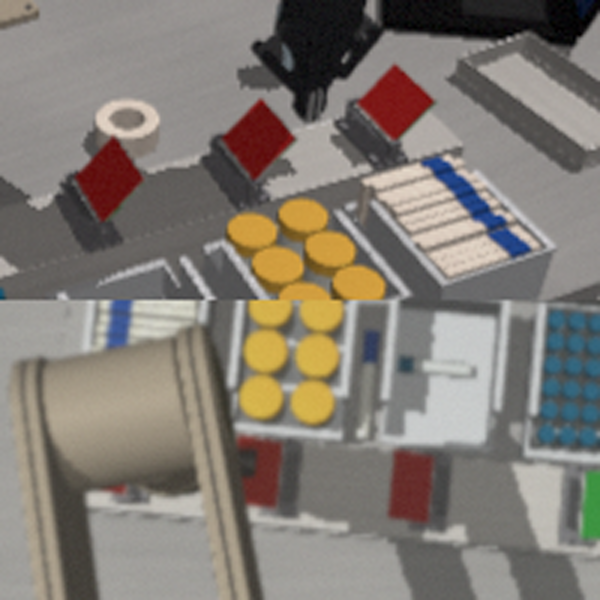

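The fingertips are closed at scene-crop (312,105), in the gap between the pots tag (258,140) and the packs tag (395,100), and clear of both. Next is a gentle push along the tag's arc.

```bash
python3 -m handwheel '[[0,0.007,0.004,0],[0,0.007,0,0],[0,0.005,-0.004,0],[0,0.005,-0.004,0],[0,0.005,-0.003,0],[0,0.005,-0.003,0],[0,0.005,-0.0015,0],[0,0.005,-0.0015,0],[0,0.006,-0.0005,0],[0,0.006,0,0]]'
python3 - <<'E'
from h import *
print(loc())
a=r.snapshot("scene")[170:270,240:440]
cv2.imwrite("pics/c2.png",cv2.resize(a,None,fx=3,fy=3,interpolation=cv2.INTER_CUBIC)[:,:,::-1])
E
```

```text
time: 4.45
tool_pos: [566.9, 107.8, 144.7]
tcp_rot: [180.0, 0.0, -6.2]
ft_force: [0.2, -0.4, 0.1]
finger_gap: 0.2
grip_force: 0.0
(4.45, np.float64(-0.5), np.float64(93.3), np.float64(144.7), array([180. ,   0. ,  -6.2]), array([ 0.19, -0.39,  0.09]))
```

View pics/c2.png

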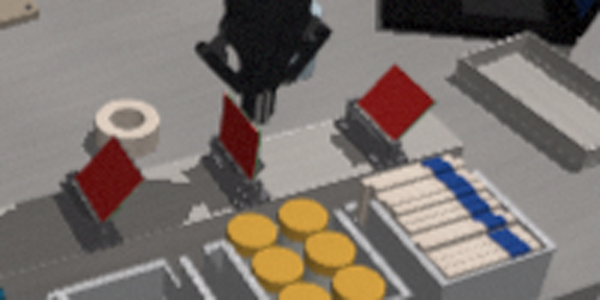

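The pots tag at (240,137) is now almost upright against the fingertip at (260,105). I'll push a little further, then draw back.

```bash
python3 -m handwheel '[[0,0.005,0,0],[0,0.005,0,0],[0,0.004,0,0],[0,0.004,0,0],[0,0,0,0],[0,0,0,0]]'
python3 - <<'E'
from h import *
print(loc())
im=r.snapshot("scene");print(tags("scene",im,(180,400,170,270)))
a=im[170:270,240:440]
cv2.imwrite("pics/c3.png",cv2.resize(a,None,fx=3,fy=3,interpolation=cv2.INTER_CUBIC)[:,:,::-1])
E
```

```text
time: 5.1
tool_pos: [565.1, 90.4, 144.8]
tcp_rot: [-180.0, -0.0, -6.2]
ft_force: [0.4, 0.1, -0.3]
finger_gap: 0.0
grip_force: 0.0
(5.1, np.float64(-0.4), np.float64(75.8), np.float64(144.8), array([-180. ,   -0. ,   -6.2]), array([ 0.44,  0.12, -0.26]))
[('green', np.float64(205.375), np.float64(247.64732142857142), [195, 237, 22, 22, 224]), ('red', np.float64(275.73899371069183), np.float64(229.14779874213838), [265, 216, 22, 28, 318]), ('green', np.float64(312.4307692307692), np.float64(219.56923076923076), [303, 211, 20, 18, 65]), ('red', np.float64(371.3605015673981), np.float64(203.72413793103448), [360, 192, 24, 24, 319])]
```

View pics/c3.png

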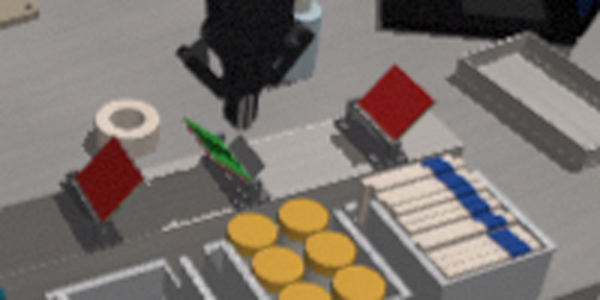

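The pots tag has tipped over its pin, with the green face at (218,148) in the crop. I'll retreat straight up, cross to the packs tag and lower on its left side.

```bash
python3 -m handwheel '[[0,0,-0.03,0],[0,0,-0.03,0],[0,-0.037,0,0],[0,-0.037,0,0],[0,-0.037,0,0],[0,-0.037,0,0],[0,-0.037,0,0],[0,-0.038,0,0],[0,0,0,0],[0,0,0,0]]'
python3 - <<'E'
from h import *
print(loc())
im=r.snapshot("scene");print(tags("scene",im,(180,400,170,270)))
E
```

```text
time: 6.15
tool_pos: [588.7, 313.2, 204.3]
tcp_rot: [180.0, 0.0, -6.1]
ft_force: [-0.3, -0.4, -0.8]
finger_gap: 0.1
grip_force: 0.0
(6.15, np.float64(-1.0), np.float64(299.8), np.float64(204.3), array([180. ,   0. ,  -6.1]), array([-0.29, -0.4 , -0.76]))
[('green', np.float64(205.55803571428572), np.float64(247.78125), [195, 237, 22, 23, 224]), ('red', np.float64(275.77358490566036), np.float64(229.1320754716981), [266, 216, 21, 27, 318]), ('red', np.float64(371.3553459119497), np.float64(203.75786163522014), [360, 192, 24, 24, 318])]
```

```bash
python3 - <<'E'
from h import *
im=r.snapshot("scene");print(tags("scene",im,(180,400,170,270)))
a=im[150:270,180:440]
cv2.imwrite("pics/c4.png",cv2.resize(a,None,fx=3,fy=3,interpolation=cv2.INTER_CUBIC)[:,:,::-1])
E
```

```text
[('green', np.float64(205.51121076233184), np.float64(247.73094170403587), [195, 237, 22, 22, 223]), ('red', np.float64(275.73899371069183), np.float64(229.2012578616352), [265, 216, 22, 27, 318]), ('red', np.float64(371.38170347003154), np.float64(203.74447949526814), [360, 192, 24, 24, 317])]
```

View pics/c4.png

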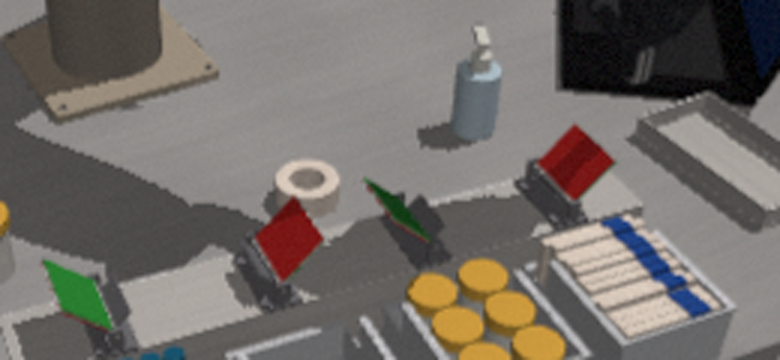

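The pots tag shows green at (400,208) but is seen at a grazing angle. I'll check its lean by comparing its edge with the projected model while lowering beside the packs tag.

```bash
python3 -m handwheel '[[0,0,0.025,0],[0,0,0.025,0],[0,0,0.025,0],[0,0,0.002,0],[0,0,0,0]]'
python3 - <<'E'
from h import *
print(loc())
p=r.camera_params("scene");K=np.array([[p["fx"],0,p["cx"]],[0,p["fy"],p["cy"]],[0,0,1]])
for y in(75,-225):
  for l in(.4,.6,.8):
    P=[]
    for x in(-33,33):
        q=O+x*UX+(y-58*np.sin(l))*UY;P.append([*q,102+58*np.cos(l)])
    uv=cv2.projectPoints(np.array(P),cv2.Rodrigues(p["R"])[0],p["t"],K,p["D"])[0].reshape(-1,2)
    print(y,l,((uv-[180,150])*3).round(0).tolist())
E
```

```text
time: 6.75
tool_pos: [588.9, 310.9, 127.6]
tcp_rot: [180.0, 0.1, -6.3]
ft_force: [-0.0, -0.0, 0.5]
finger_gap: 0.0
grip_force: 0.0
(6.75, np.float64(-0.6), np.float64(297.6), np.float64(127.6), array([ 1.8e+02,  1.0e-01, -6.3e+00]), array([-0.02, -0.01,  0.5 ]))
75 0.4 [[377.0, 160.0], [410.0, 201.0]]
75 0.6 [[367.0, 168.0], [399.0, 209.0]]
75 0.8 [[358.0, 176.0], [390.0, 218.0]]
-225 0.4 [[58.0, 241.0], [78.0, 290.0]]
-225 0.6 [[47.0, 249.0], [66.0, 298.0]]
-225 0.8 [[38.0, 258.0], [56.0, 308.0]]
```

The observed pots corner (366,180) matches the model at the stop, allowing for the same small offset seen on the tubes tag. Now the packs tag gets the same push.

```bash
python3 -m handwheel '[[0,0.006,0,0],[0,0.006,0,0],[0,0.005,-0.004,0],[0,0.005,-0.004,0],[0,0.005,-0.003,0],[0,0.005,-0.003,0],[0,0.005,-0.0015,0],[0,0.005,-0.0015,0],[0,0.006,-0.0005,0],[0,0.006,0,0]]'
python3 -m handwheel '[[0,0.005,0,0],[0,0.005,0,0],[0,0.005,0,0],[0,0.004,0,0],[0,0,0,0],[0,0,0,0]]'
python3 - <<'E'
from h import *
print(loc())
print(tags("scene",r.snapshot("scene"),(180,400,170,270)))
E
```

```text
time: 7.75
tool_pos: [583.0, 257.6, 144.9]
tcp_rot: [180.0, 0.0, -6.2]
ft_force: [-0.1, 0.1, 0.6]
finger_gap: 0.0
grip_force: 0.0
time: 8.35
tool_pos: [581.3, 239.5, 145.3]
tcp_rot: [-180.0, -0.0, -6.2]
ft_force: [0.4, -0.4, 0.3]
finger_gap: 0.0
grip_force: 0.0
(8.35, np.float64(-0.4), np.float64(225.8), np.float64(145.3), array([-180. ,   -0. ,   -6.2]), array([ 0.41, -0.37,  0.29]))
[('green', np.float64(205.4561403508772), np.float64(247.6140350877193), [195, 237, 22, 22, 228]), ('red', np.float64(275.7278481012658), np.float64(229.12974683544303), [265, 216, 22, 27, 316])]
```

The packs tag no longer shows red. I'll withdraw up and well back over the right-hand side so that the top camera sees the whole row.

```bash
python3 -m handwheel '[[0,0,-0.03,0],[0,0,-0.03,0],[0,0,-0.03,0],[0,0.04,0,0],[0,0.04,0,0],[-0.01,0.04,0,0],[-0.01,0.04,0,0],[-0.01,0.04,0,0],[-0.01,0.04,0,0],[-0.015,0.04,0,0]]'
python3 -m handwheel '[[-0.02,0.04,0,0],[-0.02,0.04,0,0],[-0.02,0.04,0,0],[-0.02,0.04,0,0],[-0.02,0.04,0,0],[-0.02,0.04,0,0],[-0.02,0.04,0,0],[-0.01,0.04,0,0],[0,0,0,0],[0,0,0,0]]'
python3 - <<'E'
from h import *
print(loc())
a=r.snapshot("scene")[150:270,180:440];im=r.snapshot("top");print(tags("top",im,(160,385,180,245)))
b=im[130:250,150:410]
cv2.imwrite("pics/c5.png",cv2.resize(np.vstack([a,b]),None,fx=2.5,fy=2.5,interpolation=cv2.INTER_CUBIC)[:,:,::-1])
E
```

```text
time: 9.4
tool_pos: [496.0, -34.1, 235.5]
tcp_rot: [180.0, -0.0, -6.2]
ft_force: [-0.0, -0.3, -0.1]
finger_gap: 0.3
grip_force: 0.0
time: 10.4
tool_pos: [312.5, -335.4, 235.3]
tcp_rot: [-180.0, -0.0, -6.3]
ft_force: [0.1, 0.9, 0.6]
finger_gap: -0.1
grip_force: 0.0
(10.4, np.float64(-205.6), np.float64(-374.8), np.float64(235.3), array([-180. ,   -0. ,   -6.3]), array([0.08, 0.95, 0.56]))
[('green', np.float64(198.3084577114428), np.float64(203.4129353233831), [193, 193, 12, 22, 201]), ('green', np.float64(249.508547008547), np.float64(208.18376068376068), [244, 198, 12, 22, 234]), ('red', np.float64(286.60747663551405), np.float64(211.73831775700936), [281, 201, 12, 22, 214]), ('green', np.float64(351.95286195286195), np.float64(217.989898989899), [345, 208, 15, 21, 297])]
```

View pics/c5.png

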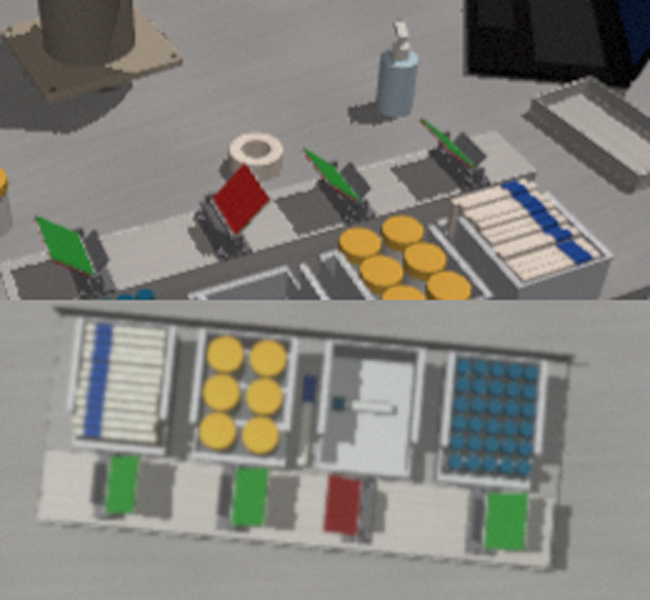

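The tags now lie green at packs (122,484), green at pots (250,496), red at bare (342,505) and green at tubes (506,520). The bins and bystanders in view have not moved, and the arm is clear, so I'm handing in.

```bash
python3 -c "
from bench import r
print(r.hand_in())"
```

```text
the job is handed in; nothing more can be done
None
```

I pushed over the two wrong tags (packs and pots); the last pictures show packs, pots and tubes green and the empty bin red, nothing in view moved, handed in after about 10.5 s, though `hand_in()` gave no verdict.

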